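Reset the cooled chocolate melter and switch it back on

TASK

The three chocolate melters have tripped and their reset buttons have popped out; just one has cooled enough to be reset. Press the buttons gently to find the one that stiffens and snaps in to stay: a button that stays soft and comes back out is still too hot, so leave that melter off. Then turn the rotary switch beside the button that stayed in clockwise past its click to on, leaving the other two switches off and everything else on the table where it is.

Things in the scene. Friction and masses are not known exactly. Their poses are not given: they have to be found in the camera images.
- melter_left: The left-hand of three identical fixed steel chocolate melters (as seen from the robot), 320 mm long (x), 180 mm wide (y). Origin: on the table under the middle of its control deck, 65 mm behind its front edge; x points from its front (nearer the robot) to its back. Front: flat control deck 90 mm high; reset button at x 0, y -50 mm, rotary switch at x 0, y +48 mm. Behind it: lidded pan, handle 155 mm high.
- reset_left_top (a point): Centre of the top of the left-hand melter's reset button, moving with it; z up. Plain round black cap 36 mm across in a 50 mm metal ring, ring top 96 mm above the table. Popped out, the cap's top is 110 mm above the table; snapped in, 100 mm; bottom stop, 99 mm. Never press it with 30 N or more.
- reset_left (a joint): Travel of the left-hand reset button, m: 0 = out (start), more = pushed down, 0.011 = stop. Too hot: stays soft, under 2.5 N until the hard stop, springs back to 0 when let go. Cooled: stiffens to a peak of about 5 N about 2 mm down, breaks over by 5 mm, snaps to about 0.010 and stays; let go before, it comes back out. Only one of the three is cooled, any of them; they look alike.
- switch_left_grip (a point): Grip point on the axis of the left-hand melter's rotary switch, 120 mm above the table. Handle: upright black bar 62 mm long, 14 mm wide, 34 mm tall, top 130 mm above the table, on a 60 mm square plate 96 mm above the table. x axis: along the bar to its pointed, white-lined end; z up. Off: the point faces the melter's back.
- switch_left (a joint): Angle of the left-hand rotary switch, rad: 0 = off (start), grows clockwise seen from above, 1.05 (60 degrees) = on, stop at 1.15. Detented: needs about 0.2 N m at first, clicks over at 0.52 and pulls itself on to 1.05; let go earlier, it springs back to off.
- melter_middle: The middle of three identical fixed steel chocolate melters (as seen from the robot), 320 mm long (x), 180 mm wide (y). Origin: on the table under the middle of its control deck, 65 mm behind its front edge; x points from its front (nearer the robot) to its back. Front: flat control deck 90 mm high; reset button at x 0, y -50 mm, rotary switch at x 0, y +48 mm. Behind it: lidded pan, handle 155 mm high.
- reset_middle_top (a point): Centre of the top of the middle melter's reset button, moving with it; z up. Plain round black cap 36 mm across in a 50 mm metal ring, ring top 96 mm above the table. Popped out, the cap's top is 110 mm above the table; snapped in, 100 mm; bottom stop, 99 mm. Never press it with 30 N or more.
- reset_middle (a joint): Travel of the middle reset button, m: 0 = out (start), more = pushed down, 0.011 = stop. Too hot: stays soft, under 2.5 N until the hard stop, springs back to 0 when let go. Cooled: stiffens to a peak of about 5 N about 2 mm down, breaks over by 5 mm, snaps to about 0.010 and stays; let go before, it comes back out. Only one of the three is cooled, any of them; they look alike.
- switch_middle_grip (a point): Grip point on the axis of the middle melter's rotary switch, 120 mm above the table. Handle: upright black bar 62 mm long, 14 mm wide, 34 mm tall, top 130 mm above the table, on a 60 mm square plate 96 mm above the table. x axis: along the bar to its pointed, white-lined end; z up. Off: the point faces the melter's back.
- switch_middle (a joint): Angle of the middle rotary switch, rad: 0 = off (start), grows clockwise seen from above, 1.05 (60 degrees) = on, stop at 1.15. Detented: needs about 0.2 N m at first, clicks over at 0.52 and pulls itself on to 1.05; let go earlier, it springs back to off.
- melter_right: The right-hand of three identical fixed steel chocolate melters (as seen from the robot), 320 mm long (x), 180 mm wide (y). Origin: on the table under the middle of its control deck, 65 mm behind its front edge; x points from its front (nearer the robot) to its back. Front: flat control deck 90 mm high; reset button at x 0, y -50 mm, rotary switch at x 0, y +48 mm. Behind it: lidded pan, handle 155 mm high.
- reset_right_top (a point): Centre of the top of the right-hand melter's reset button, moving with it; z up. Plain round black cap 36 mm across in a 50 mm metal ring, ring top 96 mm above the table. Popped out, the cap's top is 110 mm above the table; snapped in, 100 mm; bottom stop, 99 mm. Never press it with 30 N or more.
- reset_right (a joint): Travel of the right-hand reset button, m: 0 = out (start), more = pushed down, 0.011 = stop. Too hot: stays soft, under 2.5 N until the hard stop, springs back to 0 when let go. Cooled: stiffens to a peak of about 5 N about 2 mm down, breaks over by 5 mm, snaps to about 0.010 and stays; let go before, it comes back out. Only one of the three is cooled, any of them; they look alike.
- switch_right_grip (a point): Grip point on the axis of the right-hand melter's rotary switch, 120 mm above the table. Handle: upright black bar 62 mm long, 14 mm wide, 34 mm tall, top 130 mm above the table, on a 60 mm square plate 96 mm above the table. x axis: along the bar to its pointed, white-lined end; z up. Off: the point faces the melter's back.
- switch_right (a joint): Angle of the right-hand rotary switch, rad: 0 = off (start), grows clockwise seen from above, 1.05 (60 degrees) = on, stop at 1.15. Detented: needs about 0.2 N m at first, clicks over at 0.52 and pulls itself on to 1.05; let go earlier, it springs back to off.
- nut_jar_mid (a point): Jar of chopped nuts, 72 mm across, 105 mm tall, loose; point half-way up. Stands between two melters. Bystander.
- nut_egg_mid (a point): Chocolate egg with nuts in a card cup, 80 mm across, 117 mm tall, loose; point half-way up. Stands between two melters. Bystander.
- ribbon_spool_mid (a point): Spool of ribbon, 80 mm across, 48 mm tall, loose; point half-way up. Bystander in front of the melters.
- palette_knife: Wooden-handled palette knife 240 mm long lying flat, loose. Bystander in front of the melters.
- tape_cutter: Black desk tape dispenser 150 x 58 mm, 81 mm tall, loose; origin under its centre. Bystander.

How it is judged:
On the way:
1. one reset button has snapped in and stays in with the robot off it (((value of joint reset_left above 0.0075 m and contact force between each of the fingers, the arm and reset_left below 0.2 N) or (value of joint reset_middle above 0.0075 m and contact force between each of the fingers, the arm and reset_middle below 0.2 N) or (value of joint reset_right above 0.0075 m and contact force between each of the fingers, the arm and reset_right below 0.2 N))), for 0.3 s.
At the end, for the whole second after the job is handed in: One reset button stays in (travel over 7.5 mm) and the rotary switch of that same melter is on (over 0.9 rad); the other two buttons are out (under 3 mm) and their switches off (under 0.2 rad) (((value of joint reset_left above 0.0075 m and value of joint switch_left above 0.9 rad and value of joint each of switch_middle, switch_right below 0.2 rad and value of joint each of reset_middle, reset_right below 0.003 m) or (value of joint reset_middle above 0.0075 m and value of joint switch_middle above 0.9 rad and value of joint each of switch_left, switch_right below 0.2 rad and value of joint each of reset_left, reset_right below 0.003 m) or (value of joint reset_right above 0.0075 m and value of joint switch_right above 0.9 rad and value of joint each of switch_left, switch_middle below 0.2 rad and value of joint each of reset_left, reset_middle below 0.003 m))); the robot touches nothing.
It fails at once if a switch was turned on (past 0.5 rad) at a melter whose reset button is not in (under 7.5 mm) ((value of joint switch_left above 0.5 rad and value of joint reset_left below 0.0075 m) or (value of joint switch_middle above 0.5 rad and value of joint reset_middle below 0.0075 m) or (value of joint switch_right above 0.5 rad and value of joint reset_right below 0.0075 m)).
It fails at once if a reset button was pressed with more than 35 N (contact force between any of the fingers, the arm and reset_left above 35 N or contact force between any of the fingers, the arm and reset_middle above 35 N or contact force between any of the fingers, the arm and reset_right above 35 N).
It fails at once if a bystander was moved by more than 25 mm (distance of any of nut_jar_mid, nut_egg_mid, ribbon_spool_mid, palette_knife, tape_cutter from where it was at the start of the episode above 0.025 m).
It also fails if it takes over 72 s, if anything falls off the work surface, if the arm or the gripper's body presses on something with over 40 N, if the wrist force passes 120 N, or if a joint passes its speed limit or range.

ROBOT

A 6-joint arm with a two-finger parallel gripper is mounted at the origin on the work surface. World frame = base frame: x ahead of the robot, y to its left, z up, the work surface at z = 0. Lengths are in m, angles in rad, forces in N, time in s.
With the tool pointing down it reaches from about 0.325 to 0.9 m from the base axis. Payload 3.5 kg.
Tool frame: the origin (TCP) lies midway between the tips of the shut fingers; the grasp point (between the pads) lies 19 mm behind it (arm.tcp_to_grasp is the distance from the TCP to the grasp point, in m); y points along the fingers, z is the direction in which the jaws open and shut, and the axes are right-handed (so a half turn about y gives the same grasp; the last joint's range is limited). The gripper opens to 85 mm and grips with 20 to 120 N. Pads are 22 mm wide; open, the fingers measure 114 mm over their backs; the gripper's body (76 mm by 85 mm) begins 54 mm behind the grasp point. The pads swing forward as they close: fully open they stand 13 mm farther back than shut.
Start: joints at [1.191, 0.276, -0.026, 1.268, 0, 1.467], TCP at [0.171, 0.601, 0.231] pointing down, gripper open.
Joint ranges: [-3.12, 3.12], [-0.85, 1.88], [-1.08, 1.24], [-1.95, 2.15], [-1.57, 1.53], [-3.14, 3.14]. Speed limits (rad/s): [2.57, 2.57, 3.14, 3.14, 3.14, 3.14].

INTERFACE

Orientations are given as a 3x3 rotation matrix whose columns are the frame's x, y, z axes.
In Python, from cell import monitor, read_camera, arm gives the robot as it stands.
- The arm moves only by the shell command python3 -m crank 'ROWS' [FORCE]. ROWS is JSON, a list of rows, each a list of 7 numbers: the shift along the tool's x, y, z in units of 40 mm (1.0 is 40 mm), then the turn, a rotation vector about the tool's x, y, z in units of 10 degrees (1.0 is 10 degrees), then the opening, from 0 (shut) to 1 (fully open). A call has 1 to 10 rows; each row is the pose to reach, as a shift and turn from the pose commanded when the call began, along the tool's axes at that moment; what a row does not reach only later rows make up. A row lasts 1/8 s, in which the tool goes at most 62.5 mm and 10.7 degrees, less where a joint would pass 70% of its speed; a pose out of reach is approached as far as the arm can. A call with a gripper value outside its range is refused whole. The fingers move at their own pace and stop on an object; FORCE is the grip in N (left out, the last holds). Time passes only in rows, so rows that repeat a pose let the fingers close. It gives the time, the measured TCP pose, the force and the opening at its end, in the units of the state.
- monitor.state(): the state, without advancing time (a new reading comes with each control period).
- read_camera(name): name is "scene" or "top" or "wrist"; returns a dict with "frame" (400x640x3 uint8, red, green, blue), "K" (3x3 intrinsics, pixels), "k1" (the pictures are not rectified: a ray, as slopes to the right and down, at radius r is drawn at 1 + k1 r^2 times it, then the intrinsics apply), "extrinsics" (4x4, takes a point from camera to world coordinates). Camera axes: x right, y up, looking along -z (the intrinsics and any distortion apply to the point x, -y, -z); pixel columns grow to the right and rows downward; lengths in m; the calibration is good to about 2 mm. A picture is of the moment at which its call begins. There is no depth.
- arm.job_done(): hands the job in, once; it reports no verdict.
The state is a dict: "time_s": time; "q": joint angles; "qvel": joint speeds; "joint_efforts": joint torques, N m; "position": TCP position; "tool_rot": TCP orientation; "wrist_force": force on the tool from outside, world axes, zero at the start; "torque": the same for the moment, N m; "grip_width": finger opening in m.
Only numpy, scipy, OpenCV 4.12 (cv2) and the standard library are available. Lean on these libraries where they do the work, as an engineer would, in place of code of your own. Each camera call takes 0.05 s, during which the arm holds its last target.

## Working session

There is one attempt and no reset: what is moved stays moved. The work goes in short steps, Python scripts to look and compute and a shell command to move; the robot and the scene stay as the last step left them, time stands still between calls to the robot, and variables do not carry over. Pictures are saved under pics/ and viewed, and the job is handed in when it is done.

```bash
ls; mkdir -p pics
python3 - <<'E'
from cell import monitor, read_camera, arm
import cv2
s=monitor.state()
for k,v in s.items(): print(k,v)
for n in("scene","top"):
    c=read_camera(n); cv2.imwrite(f"pics/{n}0.png",c["frame"][:,:,::-1]); print(n,c["K"],c["k1"],c["extrinsics"])
print(arm.tcp_to_grasp)
E
```

```text
pics
time_s 0.0
q [ 1.19055191e+00  2.77160852e-01 -2.79075506e-02  1.26800810e+00
  4.33017888e-06  1.46740969e+00]
qvel [ 1.41305688e-03  7.24356826e-06 -3.46315064e-04  1.46529960e-03
 -1.42578777e-04  5.06774326e-04]
joint_efforts [-1.68726892e-03 -4.45506692e+01  2.95203656e+01  1.62912678e-02
 -9.96589392e-05  1.11515678e-05]
position [0.17053823 0.60045845 0.23012986]
tool_rot [[ 9.61918961e-01 -8.50301814e-04  2.73333476e-01]
 [-2.73334693e-01 -2.11570352e-03  9.61916664e-01]
 [-2.39626887e-04 -9.99997400e-01 -2.26755232e-03]]
wrist_force [ 0.66602372 -0.52949641  0.48097785]
torque [-0.01865349  0.02395592  0.00878742]
grip_width 0.08535201377821222
scene [[426.68322871   0.         317.71512276]
 [  0.         426.68322871 204.34650117]
 [  0.           0.           1.        ]] -0.10582277551461386 [[-0.1076908  -0.7767439   0.62054138  1.31154375]
 [ 0.99418189 -0.08555067  0.06544813  0.07698725]
 [ 0.00225129  0.62397916  0.78143774  1.12121538]
 [ 0.          0.          0.          1.        ]]
top [[431.37847739   0.         319.47996247]
 [  0.         431.37847739 201.63542033]
 [  0.           0.           1.        ]] -0.08861701803082919 [[ 0.01923028  0.99449172 -0.10303597  0.39432792]
 [-0.99960655  0.02122859  0.01833284  0.00569295]
 [ 0.02041917  0.10264288  0.99450867  1.33343846]
 [ 0.          0.          0.          1.        ]]
0.0187
```

View pics/top0.png

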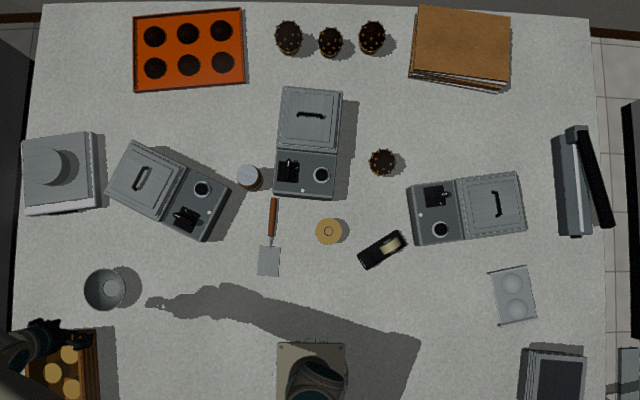

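View pics/scene0.png

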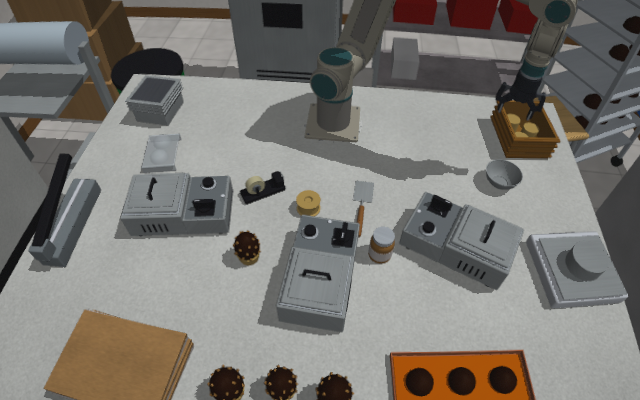

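The top view shows the left button/switch near (202,188)/(186,218), the middle at (321,174)/(288,170) and the right at (440,229)/(433,194). Next I'll zoom in and measure them.

```bash
cat > h.py <<'E'
import numpy as np, cv2
def ray(c,uv):
    K=c["K"];p=np.array([[(uv[0]-K[0,2])/K[0,0],(uv[1]-K[1,2])/K[1,1]]])
    d=np.array([c["k1"],0,0,0,0.]); s=cv2.undistortPoints(np.array([[uv]],float),K,d)[0,0]
    E=c["extrinsics"]; return E[:3,3],E[:3,:3]@np.array([s[0],-s[1],-1])
def onz(c,uv,z):
    o,d=ray(c,uv); return o+d*(z-o[2])/d[2]
def proj(c,P):
    E=c["extrinsics"];q=E[:3,:3].T@(np.array(P)-E[:3,3]);x,y=q[0]/-q[2],-q[1]/-q[2]
    f=1+c["k1"]*(x*x+y*y);K=c["K"];return K[0,0]*x*f+K[0,2],K[1,1]*y*f+K[1,2]
E
python3 - <<'E'
from h import *
from cell import read_camera
t=read_camera("top"); f=t["frame"]
s=read_camera("scene"); g=s["frame"]
def crops(f,cs,n):
    cv2.imwrite(n,np.hstack([cv2.resize(f[v-22:v+22,u-22:u+22,::-1],(264,264),interpolation=cv2.INTER_NEAREST) for u,v in cs]))
tc=[(194,203),(305,172),(437,212)]; sc=[(434,217),(327,232),(206,195)]
crops(f,tc,"pics/tz.png");crops(g,sc,"pics/sz.png")
for nm,c,im,cs in(("top",t,f,tc),("scene",s,g,sc)):
  m=(im.max(2)<50).astype(np.uint8)
  for u,v in cs:
    r=m[v-26:v+26,u-26:u+26]; n,l,st,ce=cv2.connectedComponentsWithStats(r)
    print(nm,(u,v),[(st[i,4],st[i,2:4].tolist(),(ce[i]+[u-26,v-26]).round(1).tolist(),onz(c,ce[i]+[u-26,v-26],.11).round(4).tolist()) for i in range(1,n) if st[i,4]>25])
E
```

```text
top (194, 203) [(np.int32(130), [19, 32], [175.8, 191.9], [0.5404, 0.3956, 0.11]), (np.int32(125), [13, 12], [201.1, 188.6], [0.5513, 0.3229, 0.11]), (np.int32(462), [30, 23], [186.9, 218.6], [0.4644, 0.3595, 0.11]), (np.int32(117), [13, 24], [214.3, 218.7], [0.466, 0.281, 0.11])]
top (305, 172) [(np.int32(33), [29, 4], [315.7, 151.8], [0.6657, -0.0031, 0.11]), (np.int32(434), [21, 25], [288.8, 171.1], [0.6072, 0.0729, 0.11]), (np.int32(118), [12, 12], [321.4, 174.4], [0.5998, -0.0209, 0.11]), (np.int32(75), [38, 4], [294.8, 195.8], [0.5362, 0.0538, 0.11])]
top (437, 212) [(np.int32(436), [29, 22], [435.1, 195.8], [0.5451, -0.3507, 0.11]), (np.int32(46), [7, 23], [413.1, 228.1], [0.4508, -0.2859, 0.11]), (np.int32(123), [13, 12], [440.7, 228.7], [0.4503, -0.3664, 0.11])]
scene (434, 217) [(np.int32(316), [25, 22], [439.1, 205.9], [0.4741, 0.3613, 0.11]), (np.int32(99), [11, 11], [427.9, 226.8], [0.557, 0.3228, 0.11])]
scene (327, 232) [(np.int32(352), [21, 24], [342.6, 236.5], [0.6177, 0.0759, 0.11]), (np.int32(108), [12, 11], [309.5, 230.2], [0.6063, -0.021, 0.11])]
scene (206, 195) [(np.int32(89), [11, 11], [207.7, 181.9], [0.4558, -0.3663, 0.11]), (np.int32(329), [23, 17], [204.1, 207.1], [0.5568, -0.3496, 0.11])]
```

View pics/tz.png

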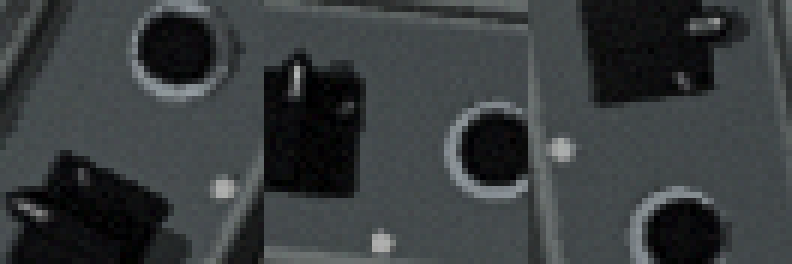

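View pics/sz.png

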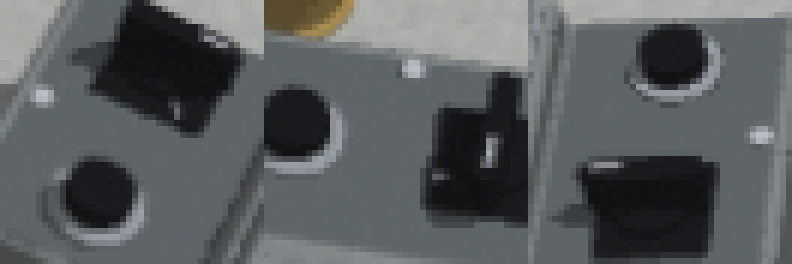

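```bash
python3 -m crank '[[11.1,0,-4.05,0,0,0,0],[11.1,0,-4.05,0,0,0,0],[11.1,0,-4.05,0,0,0,0],[11.1,0,-4.05,0,0,0,0],[11.1,0,-4.05,0,0,0,0],[11.1,0,-4.05,0,0,0,0],[11.1,0,-4.05,0,0,0,0],[11.1,0,-4.05,0,0,0,0],[11.1,1,-4.05,0,0,0,0],[11.1,2.0,-4.05,0,0,0,0]]' 40; python3 -c "
from cell import *
import cv2
c=read_camera('top');cv2.imwrite('pics/a1.png',c['frame'][:,:,::-1])
print(monitor.state()['grip_width'],monitor.state()['position'],monitor.state()['wrist_force'])
c=read_camera('wrist');cv2.imwrite('pics/a2.png',c['frame'][:,:,::-1])
"
```

```text
time_s: 1.45
position: [0.5548, 0.3235, 0.1508]
tool_rot: [[0.962, 0.001, 0.275], [-0.275, 0.001, 0.962], [0.001, -1.0, 0.001]]
wrist_force: [-0.3, 0.7, -0.6]
grip_width: 0.0003
-0.00024475694152763033 [0.55034654 0.32183462 0.14386749] [-1.13108402 -0.85554158 -4.76703015]
```

View pics/a2.png

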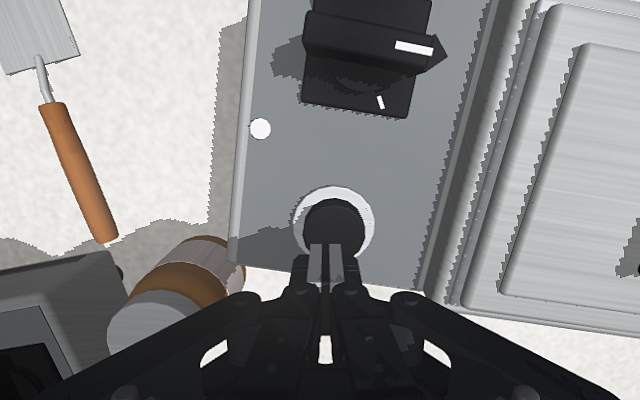

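```bash
python3 -m crank '[[0,0,0,0,0,0,0],[0,0,0,0,0,0,0]]'
python3 - <<'E'
from h import *
from cell import *
c=read_camera('wrist');s=monitor.state();p=s['position'];print(p,s['wrist_force'])
f=c['frame'].copy()
cv2.imwrite('pics/a3.png',f[:,:,::-1])
for P in ([p[0],p[1],.11],[.5513,.3229,.11],[.557,.3228,.11]): print(proj(c,P))
E
```

```text
time_s: 1.8
position: [0.555, 0.3249, 0.1538]
tool_rot: [[0.962, 0.004, 0.273], [-0.273, 0.002, 0.962], [0.003, -1.0, 0.003]]
wrist_force: [0.6, 0.5, -0.6]
grip_width: -0.0002
[0.55504203 0.32492376 0.15375363] [-0.42379869  0.64898508  0.22272884]
(np.float64(323.06554797725636), np.float64(227.39733700541458))
(np.float64(317.99572210013673), np.float64(222.52374823600968))
(np.float64(320.51160150567347), np.float64(231.30385441972996))
```

View pics/a3.png

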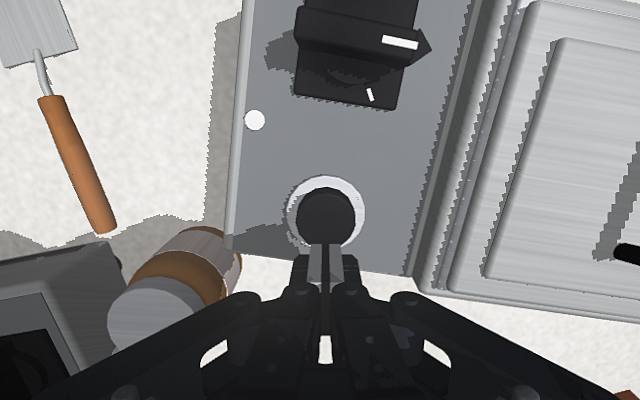

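```bash
python3 -m crank '[[-0.1,0.3,-0.08,0,0,0,0],[-0.1,0.5,-0.08,0,0,0,0],[-0.1,0.7,-0.08,0,0,0,0],[-0.1,0.8,-0.08,0,0,0,0],[-0.1,0.9,-0.08,0,0,0,0],[-0.1,0.9,-0.08,0,0,0,0],[-0.1,0.9,-0.08,0,0,0,0]]'; python3 -m crank '[[0,0.03,0,0,0,0,0],[0,0.06,0,0,0,0,0],[0,0.06,0,0,0,0,0]]';python3 -m crank '[[0,0.03,0,0,0,0,0],[0,0.05,0,0,0,0,0],[0,0.05,0,0,0,0,0]]'
```

```text
time_s: 2.72
position: [0.5492, 0.3221, 0.1155]
tool_rot: [[0.962, 0.0, 0.273], [-0.273, 0.0, 0.962], [0.0, -1.0, 0.0]]
wrist_force: [-0.9, 0.6, 0.0]
grip_width: -0.0004
time_s: 3.1
position: [0.5488, 0.322, 0.1128]
tool_rot: [[0.962, -0.0, 0.273], [-0.273, -0.0, 0.962], [-0.0, -1.0, -0.0]]
wrist_force: [-0.1, -0.5, 0.5]
grip_width: -0.0002
time_s: 3.48
position: [0.5488, 0.322, 0.1108]
tool_rot: [[0.962, -0.0, 0.273], [-0.273, -0.0, 0.962], [-0.0, -1.0, -0.0]]
wrist_force: [-0.0, 0.8, -0.3]
grip_width: -0.0006
```

```bash
for i in 1 2 3; do python3 -m crank '[[0,0.025,0,0,0,0,0],[0,0.05,0,0,0,0,0],[0,0.05,0,0,0,0,0]]' | grep -E "pos|force|time"; done
```

```text
time_s: 3.85
position: [0.549, 0.3221, 0.1091]
wrist_force: [-0.8, -0.3, 1.6]
time_s: 4.22
position: [0.549, 0.3221, 0.1076]
wrist_force: [-1.2, 0.4, 5.0]
time_s: 4.6
position: [0.549, 0.3221, 0.1046]
wrist_force: [0.1, 0.2, 0.2]
```

```bash
for i in 1 2; do python3 -m crank '[[0,0.025,0,0,0,0,0],[0,0.05,0,0,0,0,0],[0,0.05,0,0,0,0,0]]' | grep -E "pos|force|time"; done; python3 -m crank '[[0,-0.5,0,0,0,0,0],[0,-1.2,0,0,0,0,0],[0,-1.5,0,0,0,0,0],[0,-1.5,0,0,0,0,0],[0,-1.5,0,0,0,0,0],[0,-1.5,0,0,0,0,0]]'
python3 - <<'E'
from h import *
from cell import *
c=read_camera('wrist');s=monitor.state();p=s['position'];print(p,s['wrist_force'])
cv2.imwrite('pics/a4.png',c['frame'][:,:,::-1])
E
```

```text
time_s: 4.97
position: [0.5485, 0.3219, 0.1023]
wrist_force: [0.5, 0.2, 0.1]
time_s: 5.35
position: [0.5488, 0.322, 0.1007]
wrist_force: [-0.3, -0.1, -0.2]
time_s: 6.1
position: [0.5481, 0.3217, 0.1595]
tool_rot: [[0.962, -0.002, 0.273], [-0.273, -0.001, 0.962], [-0.002, -1.0, -0.002]]
wrist_force: [0.1, -0.3, -0.5]
grip_width: 0.0004
[0.54817167 0.32169449 0.15967461] [ 0.123541    0.89356099 -0.50453569]
```

View pics/a4.png

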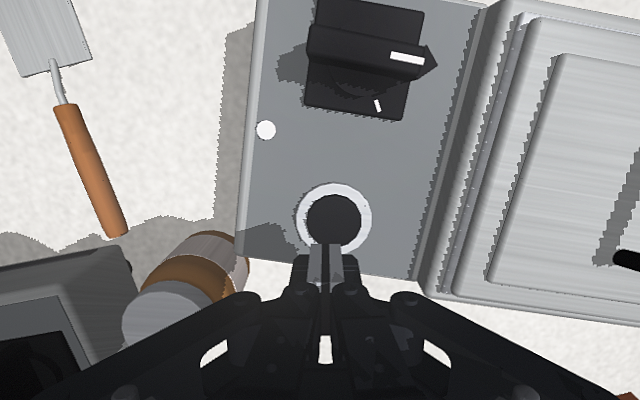

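Run:
```python
from h import *
from cell import *
c=read_camera('wrist')
cv2.imwrite('pics/z4.png',cv2.resize(c['frame'][0:135,220:470,::-1],(750,405),interpolation=cv2.INTER_CUBIC))
a=lambda p,q:np.degrees(np.arctan2(*(q-p)[1::-1]))
print('button',onz(c,(334,219),.098))
A,B=onz(c,(258,0),.09),onz(c,(237,248),.09);print('front edge',A,B,a(A,B)+90)
P,Q=onz(c,(305,105),.096),onz(c,(401,121),.096);print('plate',P,Q,a(P,Q),np.linalg.norm(P-Q))
P,Q=onz(c,(391,55),.13),onz(c,(424,62),.13);print('white',P,Q,a(P,Q),np.linalg.norm(P-Q))
t=read_camera('top')
for z,pp in((.13,[]),):pass
```

```text
button [0.55077858 0.32791333 0.098     ]
front edge [0.41677952 0.32078183 0.09      ] [0.55576126 0.25805123 0.09      ] 65.70755443286647
plate [0.47842144 0.33015923 0.096     ] [0.50275575 0.3825582  0.096     ] 65.08964459365114 0.057773791941347595
white [0.46791113 0.37787472 0.13      ] [0.47518138 0.39232026 0.13      ] 63.284479740284546 0.016171892049597514
```

View pics/z4.png

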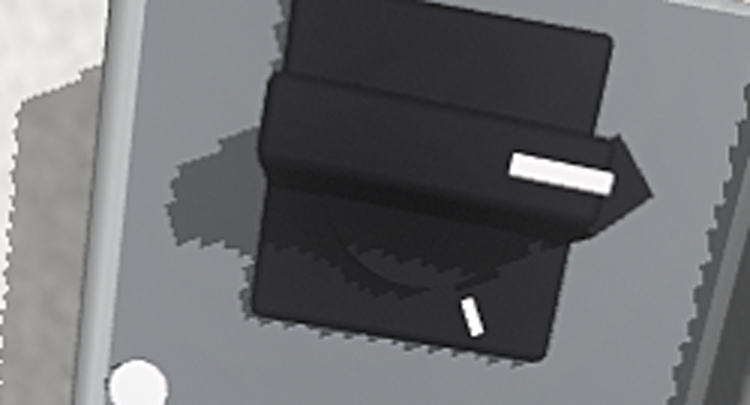

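Run:
```python
from h import *
from cell import *
c=read_camera('wrist');s=monitor.state();print(s['q'],s['position'],s['tool_rot'])
P,Q=onz(c,(309.3,40),.13),onz(c,(437.3,65),.13)
print(P,Q,(P+Q)/2,np.linalg.norm(P-Q),np.degrees(np.arctan2(*(Q-P)[1::-1])))
```

```text
[ 4.29076518e-01  3.39349406e-01 -9.45676743e-02  1.13793990e+00
 -1.80840735e-05  7.05856181e-01] [0.5485978  0.32190953 0.16027435] [[ 9.61940034e-01 -9.56983674e-04  2.73258953e-01]
 [-2.73259471e-01 -4.57710450e-04  9.61940254e-01]
 [-7.95487640e-04 -9.99999437e-01 -7.01794858e-04]]
[0.4513995  0.34265747 0.13      ] [0.47851575 0.39844799 0.13      ] [0.46495763 0.37055273 0.13      ] 0.06203123335645986 64.07853844995307
```

```bash
python3 -m crank '[[-1,0,0.2,0,-1,0,0.6],[-2.34,0,0.51,0,-2,0,0.6],[-2.34,0,0.51,0,-3,0,0.6],[-2.34,0,0.51,0,-4,0,0.6],[-2.34,0,0.51,0,-5,0,0.6],[-2.34,0,0.51,0,-6,0,0.6],[-2.34,0,0.51,0,-7,0,0.6],[-2.34,0,0.51,0,-8.05,0,0.6],[-2.34,0,0.51,0,-8.05,0,0.6],[-2.34,0,0.51,0,-8.05,0,0.6]]'
python3 - <<'E'
from h import *
from cell import *
c=read_camera('wrist');s=monitor.state();p=s['position'];print(p,s['wrist_force'],s['q'])
cv2.imwrite('pics/a5.png',c['frame'][:,:,::-1]); print(proj(c,[p[0],p[1],.13]),proj(c,[.464,.367,.13]))
E
```

```text
time_s: 7.55
position: [0.4644, 0.3672, 0.1609]
tool_rot: [[0.431, -0.0, -0.903], [0.903, -0.0, 0.431], [-0.0, -1.0, 0.0]]
wrist_force: [0.4, 0.5, -0.1]
grip_width: 0.0508
[0.46444511 0.36724266 0.16087355] [0.5422173  0.05661304 0.10504917] [ 5.59902144e-01  2.63987281e-01 -1.95974767e-01  1.11090164e+00
 -3.48618708e-06 -5.66228035e-01]
(np.float64(324.61853996073415), np.float64(234.4834757110277)) (np.float64(325.1588449692424), np.float64(233.78951883105378))
```

View pics/a5.png

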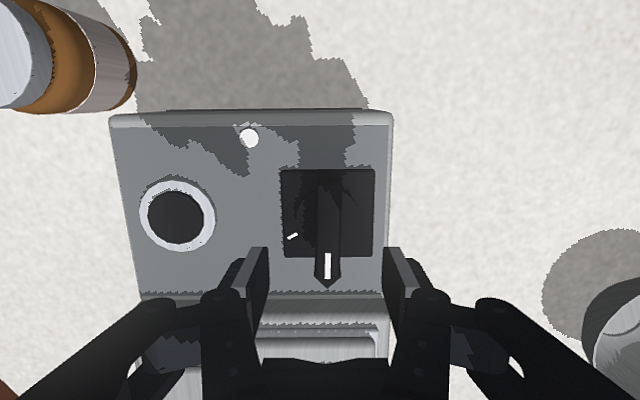

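The bar stands vertical between the pads at (328,175–287), with its centre within a few pixels of the projected TCP at (325,234). The reset cap is flush in its ring at (175,217). I'll descend and grip.

```bash
python3 -m crank '[[0,0.4,0.05,0,0,0,0.6],[0,0.8,0.05,0,0,0,0.6],[0,1.1,0.05,0,0,0,0.6],[0,1.3,0.05,0,0,0,0.6],[0,1.37,0.05,0,0,0,0.6],[0,1.37,0.05,0,0,0,0.6]]'; python3 -m crank '[[0,0,0,0,0,0,0.1],[0,0,0,0,0,0,0.1],[0,0,0,0,0,0,0.1],[0,0,0,0,0,0,0.1],[0,0,0,0,0,0,0.1],[0,0,0,0,0,0,0.1]]' 30
```

```text
time_s: 8.35
position: [0.4628, 0.3682, 0.1061]
tool_rot: [[0.428, 0.0, -0.904], [0.904, 0.0, 0.428], [0.0, -1.0, -0.0]]
wrist_force: [-0.6, -0.6, -0.6]
grip_width: 0.0513
time_s: 9.1
position: [0.4632, 0.3683, 0.1067]
tool_rot: [[0.428, 0.001, -0.904], [0.904, 0.0, 0.428], [0.001, -1.0, -0.001]]
wrist_force: [1.4, -0.8, 4.3]
grip_width: 0.0136
```

```bash
python3 -m crank '[[0,0,0,0,0.8,0,0.1],[0,0,0,0,1.6,0,0.1],[0,0,0,0,2.4,0,0.1],[0,0,0,0,3.2,0,0.1],[0,0,0,0,4.0,0,0.1],[0,0,0,0,4.8,0,0.1],[0,0,0,0,5.5,0,0.1],[0,0,0,0,6.0,0,0.1],[0,0,0,0,6.1,0,0.1],[0,0,0,0,6.1,0,0.1]]'
```

```text
time_s: 10.35
position: [0.4637, 0.3676, 0.1067]
tool_rot: [[0.998, 0.002, -0.064], [0.064, -0.001, 0.998], [0.002, -1.0, -0.001]]
wrist_force: [1.8, -2.5, 5.0]
grip_width: 0.0132
```

```bash
python3 -m crank '[[0,0,0,0,0,0,0.6],[0,0,0,0,0,0,0.6],[0,0,0,0,0,0,0.6],[0,0,0,0,0,0,0.6]]';python3 -m crank '[[0,-0.5,0,0,0,0,0.6],[0,-1.5,0,0,0,0,0.6],[0,-2.5,0,0,0,0,0.6],[-1,-3,2,0,0,0,0.6],[-2,-3,3,0,0,0,0.6],[-3,-3,3,0,0,0,0.6],[-3,-3,3,0,0,0,0.6],[-3,-3,3,0,0,0,0.6]]'
python3 - <<'E'
from h import *
from cell import *
for n in('top','scene','wrist'):
  c=read_camera(n);cv2.imwrite(f'pics/e_{n}.png',c['frame'][:,:,::-1])
  if n=='wrist': continue
  u,v=map(int,proj(c,[.50,.345,.11])); cv2.imwrite(f'pics/ez_{n}.png',cv2.resize(c['frame'][v-50:v+50,u-50:u+50,::-1],(500,500)))
E
```

```text
time_s: 10.85
position: [0.4623, 0.3681, 0.1058]
tool_rot: [[0.998, -0.001, -0.064], [0.064, -0.0, 0.998], [-0.001, -1.0, -0.0]]
wrist_force: [0.5, -0.3, -0.2]
grip_width: 0.0508
time_s: 11.85
position: [0.3353, 0.4803, 0.2261]
tool_rot: [[0.998, 0.001, -0.064], [0.064, 0.0, 0.998], [0.001, -1.0, -0.0]]
wrist_force: [-0.1, -0.7, 0.6]
grip_width: 0.0515
```

View pics/ez_scene.png

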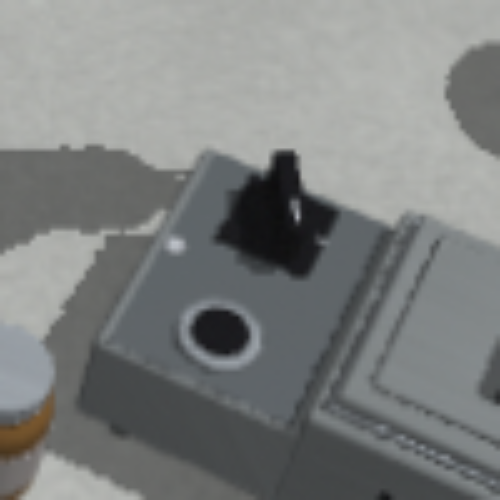

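View pics/e_wrist.png

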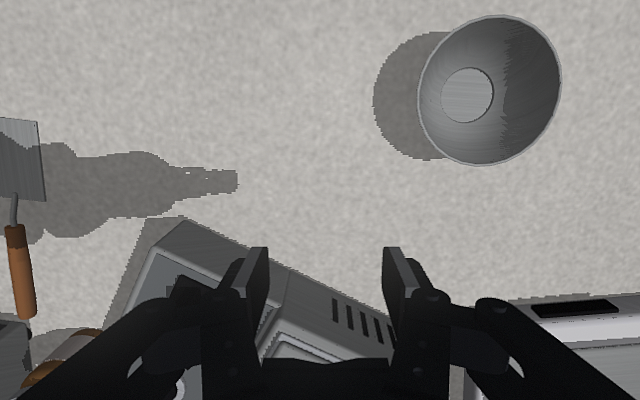

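View pics/e_top.png

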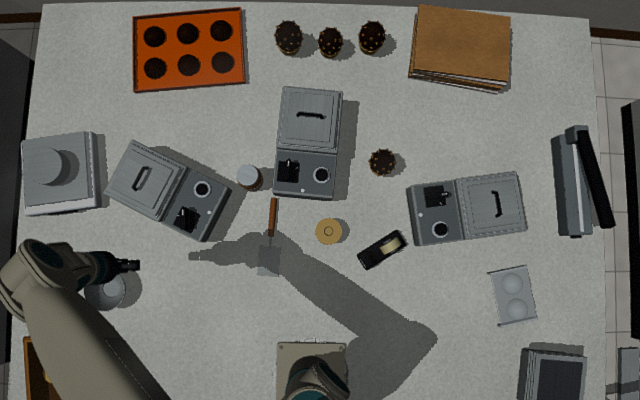

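The scene crop shows the left cap flush in its ring at (220,330). The bar has turned about 60° and holds there untouched. In the top view the other two melters and the bystanders look unmoved, and the gripper is clear. I'm handing the job in.

```bash
python3 -m crank '[[0,0,0,0,0,0,0.6],[0,0,0,0,0,0,0.6]]'; python3 -c "
from cell import *
print(arm.job_done())"
```

```text
time_s: 12.25
position: [0.3359, 0.4799, 0.226]
tool_rot: [[0.998, -0.0, -0.062], [0.062, -0.0, 0.998], [-0.0, -1.0, -0.0]]
wrist_force: [0.4, 0.3, -0.7]
grip_width: 0.0513
the job is handed in; nothing more can be done
None
```

The left-hand melter was the one that had cooled. I reset it, turned its switch clockwise to on, and handed the job in after about 12 s of robot time.

- **Reset button:** I pressed the left button in small steps. It stiffened to about 5 N roughly 2 mm down, then broke away under the fingers and snapped in. After I lifted off, the wrist camera showed the cap flush in its ring, and the last scene view showed the same. I left the other two buttons alone because only one could be cooled.
- **Switch:** I gripped the left switch and turned it 61° clockwise, then let go and backed away. The last picture shows the bar holding at roughly 60° (on).
- **Everything else:** In the last top view the other two melters and the bystanders look where they were at the start, judged by eye. The gripper was clear and the wrist force was about zero.

**Disagreements:** the wrist camera placed things about 5 mm from where the other two cameras did. I used a value in between, and the grip closed on the bar cleanly. No check failed, but the joint values can't be read directly, so button travel and switch angle are judged from the pictures and the tool's turn.

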